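# Pump up the vacuum holding fixture

## Robot

A 7-joint arm with a two-finger parallel gripper is mounted at the origin on the work surface. World frame = base frame: x ahead of the robot, y to its left, z up, the work surface at z = 0. Lengths are in mm, angles in rad, forces in N, time in s.
With the tool pointing down it reaches from about 400 to 850 mm from the base axis. Payload 4.4 kg.
Tool frame: the origin (TCP) lies at the very end of the fingers, on their centre line; the grasp point (between the pads) lies 19 mm behind it; x points along the fingers, y is the direction in which the jaws open and shut, and the axes are right-handed (so a half turn about x gives the same grasp; the last joint's range is limited). The gripper opens to 94 mm and grips with 3 to 60 N. Pads are 16 mm wide; open, the fingers measure 119 mm over their backs; the gripper's body (75 mm by 177 mm) begins 78 mm behind the grasp point.
Start: joints at [1.127, 0.628, 0.038, 1.517, -0.027, 0.996, -0.02], TCP at [239.799, -604.164, 205.478] pointing down, gripper open.
Joint ranges: [-3.06, 3.06], [-0.37, 2.12], [-1.25, 1.32], [0.18, 2.47], [-1.1, 4.24], [0.23, 1.98], [-2.94, 2.94]. Speed limits (rad/s): [2.57, 2.57, 3.14, 3.14, 3.14, 3.14, 3.14].

## Interface

Orientations are given as a 3x3 rotation matrix whose columns are the frame's x, y, z axes.
In Python, from bench import ctrl gives the robot as it stands. The module is installed in compiled form; this text tells all that it offers.
- The arm moves only by the tool carry_out, never from a script. Its argument "deltas" is a list of rows, each a list of 7 numbers: the turn, a rotation vector about the tool's x, y, z in degrees, then the shift along the tool's x, y, z in cm, then the finger opening in cm, from 0 to 9.4. A call has 1 to 20 rows; each row is the pose to reach, as a shift and turn from the pose commanded when the call began, along the tool's axes at that moment; what a row does not reach only later rows make up. A row lasts 1/12 s, in which the tool goes at most 41.7 mm and 7.16 degrees, less where a joint would pass 70% of its speed; a pose out of reach is approached as far as the arm can. A call with a gripper value outside its range is refused whole. The fingers move at their own pace and stop on an object; "force" is the grip in N (left out, the last holds). Time passes only in rows, so rows that repeat a pose let the fingers close. It gives the time, the measured TCP pose, the force and the opening at its end, in the units of the state.
- ctrl.observe(): the state, without advancing time (a new reading comes with each control period).
- ctrl.read_camera(name): name is "scene" or "side" or "wrist"; returns a dict with "color" (400x640x3 uint8, red, green, blue), "z_map" (400x640 float32, mm along the optical axis (not along the pixel's ray), 0 where there is no reading), "fx", "fy", "cx", "cy" (pixels), "R" (3x3) and "t" (3): a world point X has camera coordinates R X + t. Camera axes: x right, y down, z forward; pixel columns grow to the right and rows downward; lengths in mm; the calibration is good to about 2 mm. A picture is of the moment at which its call begins.
- ctrl.sign_off(): hands the job in, once; it reports no verdict.
The state is a dict: "time": time; "joint_positions": joint angles; "joint_velocities": joint speeds; "tau": joint torques, N m; "ee_pos": TCP position; "orientation": TCP orientation; "ft_force": force on the tool from outside, world axes, zero at the start; "moment": the same for the moment, N m; "grip_width": finger opening in mm.
Only numpy, scipy, OpenCV 4.12 (cv2) and the standard library are available. Lean on these libraries where they do the work, as an engineer would, in place of code of your own. Each camera call takes 0.05 s, during which the arm holds its last target. There are 200 camera calls.

## Task

Clamp the wooden workpiece on the vacuum fixture: press the red pump plunger down with your fingertips and let it come back up, over and over, until the green indicator pin next to it pops fully out, then leave the plunger fully up. Only press the plunger from above, do not grip it; do not touch the green pin, and leave the workpiece and everything else lying on the bench where it is.

Things in the scene. Friction and masses are not known exactly. Their poses are not given: they have to be found in the camera images.
- fixture: Vacuum holding fixture screwed to the bench: grey base plate 110 x 260 x 28 mm (x, y, z). Origin at the centre of its underside, on the bench; z up. In its frame: blue pump barrel (50 mm diameter, up to z = 83 mm) at x = 0, y = -95 mm; black indicator turret (42 mm diameter, up to z = 62 mm) at x = 0, y = -28 mm; round rubber suction pad (top at z = 36 mm) at x = 0, y = 68 mm. Does not move.
- plunger_top (a point): Centre of the flat top (38 mm across) of the red mushroom head, 50 mm in diameter and 14 mm thick, of the pump plunger; 121 mm above the bench when up, 105 mm when pressed home. Moves with the plunger.
- plunger (a joint): Pump plunger, slides straight down: 0 = fully up, 0.016 m = pressed home against its stop. A spring pushes it back up: 5 N at the top, about 12 to 15 N at the bottom. It follows the finger up within a tenth of a second. Press it home and let it rise fully (or nearly) each time: strokes shorter than about 13 mm may not count.
- pin (a joint): Green indicator pin, slides straight up: 0 = in (top 3 mm above the black turret), 0.036 m = fully out (39 mm above it). Starts between 0 and 0.009 m. A ratchet raises it by about 7 mm on each full down stroke (the first may give 4 to 12); it may settle back 1 or 2 mm, then stays. Above about 0.027 m it snaps by itself to 0.036 m and stays. Needs 2 to 5 full strokes; more do no harm.
- pin_top (a point): Centre of the top of the green pin (12 mm diameter), 67 mm from the plunger's axis, 65 mm above the bench when in and 101 mm when out. Moves with the pin. Not to be touched.
- workpiece: Loose light maple block 85 x 95 x 34 mm (x, y, z) lying on the suction pad, origin at the centre of its underside, 36 mm above the bench. Must stay there.
- tape_roll: Roll of blue tape lying flat, 92 mm diameter, 36 mm high, origin at the centre of its underside. Bystander.
- oak_block: Brown oak block 60 x 90 x 38 mm, origin at the centre of its underside. Bystander.
- sanding_block: Cork sanding block with red-brown paper underneath, 62 x 102 x 32 mm, origin at the centre of its underside. Bystander.
- knife: Black and yellow utility knife lying flat, 142 mm long along its x, 26 mm wide, 18 mm high, origin near mid-length on its underside. Bystander.
- screwdriver: Screwdriver lying along its x, about 180 mm long, handle to -x. Bystander.
- glue_bottle: Standing yellow glue bottle, 60 mm diameter, 150 mm high, origin at the centre of its underside. Bystander.
Mind the look-alikes: they are no part of the job. What is shaped like the workpiece but turquoise is not meant.

How it is judged:
By the outcome, as a careful person would: the job done as asked, in the order asked, and still so for the second after the job is handed in, with the robot touching nothing.
It also fails if it takes over 42 s, if anything falls off the work surface, if the arm or the gripper's body presses on something with over 40 N, if the wrist force passes 120 N, or if a joint passes its speed limit or range.

## Working session

There is one attempt and no reset: what is moved stays moved. The work goes in short steps, Python scripts to look and compute and a tool call to move; the robot and the scene stay as the last step left them, time stands still between calls to the robot, and variables do not carry over. Pictures are saved under pics/ and viewed, about 8 in all and at most 12, crops included, and the job is handed in when it is done.

Besides the shell and the picture viewer there is one more tool, called in YAML: its name, and indented under it one key for each argument. carry_out: Moves the arm, as the interface text tells. Its arguments: {"type":"object","properties":{"deltas":{"type":"array","items":{"type":"array","items":{"type":"number"}}},"force":{"type":"number"}},"required":["deltas"]}

```bash
mkdir -p pics
cat > h.py <<'E'
import numpy as np, cv2
from bench import ctrl
def snap(n,f):
    c=ctrl.read_camera(n); cv2.imwrite(f'pics/{f}.png',c['color'][:,:,::-1]); np.save(f'pics/{f}.npy',c,allow_pickle=True); return c
def load(f): return np.load(f'pics/{f}.npy',allow_pickle=True).item()
def px(c,u,v,z=None):
    z=c['z_map'][int(v),int(u)] if z is None else z
    p=np.array([(u-c['cx'])/c['fx']*z,(v-c['cy'])/c['fy']*z,z]); return c['R'].T@(p-c['t'])
def proj(c,X):
    p=c['R']@np.array(X)+c['t']; return c['fx']*p[0]/p[2]+c['cx'],c['fy']*p[1]/p[2]+c['cy']
E
python3 - <<'E'
from h import *
np.set_printoptions(precision=4,suppress=True)
for n in('scene','side','wrist'):
    c=snap(n,n+'0'); print(n,-c['R'].T@c['t'],c['R'][2],c['fx'])
s=ctrl.observe(); print(s)
E
```

```text
scene [1415.5481 -247.2124  900.8399] [-0.7062  0.28   -0.6503] 466.0850232678218
side [ 381.4452 1097.3299  797.6693] [ 0.1463 -0.8117 -0.5654] 445.6186078390302
wrist [ 303.8664 -577.8703  384.506 ] [-0.2228 -0.0869 -0.971 ] 277.86276510706983
{'time': 0.15, 'joint_positions': array([ 1.1272,  0.6291,  0.0384,  1.5181, -0.027 ,  0.9963, -0.02  ]), 'joint_velocities': array([-0.0015, -0.0023,  0.0003, -0.0034, -0.    , -0.0001,  0.0003]), 'tau': array([  0.002 , -55.0082,   1.1448, -18.6815,  -0.0522,   0.021 ,
         0.0001]), 'ee_pos': array([ 239.6148, -603.71  ,  204.7891]), 'orientation': array([[-0.0005,  0.3688, -0.9295],
       [ 0.0013, -0.9295, -0.3688],
       [-1.    , -0.0014, -0.    ]]), 'ft_force': array([-0.471 , -0.1136, -1.1682]), 'moment': array([ 0.0117, -0.0052, -0.0094]), 'grip_width': 94.23478890470773}
```

View pics/scene0.png

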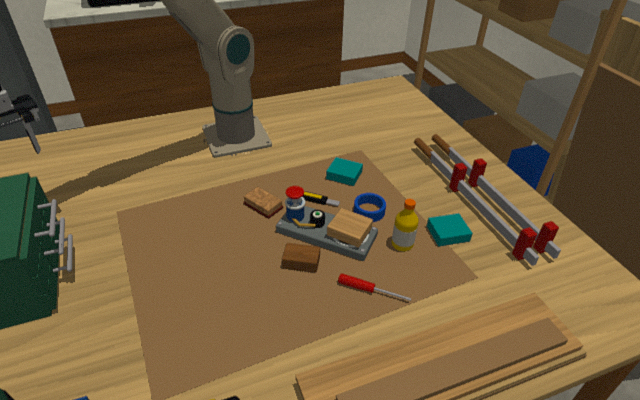

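View pics/side0.png

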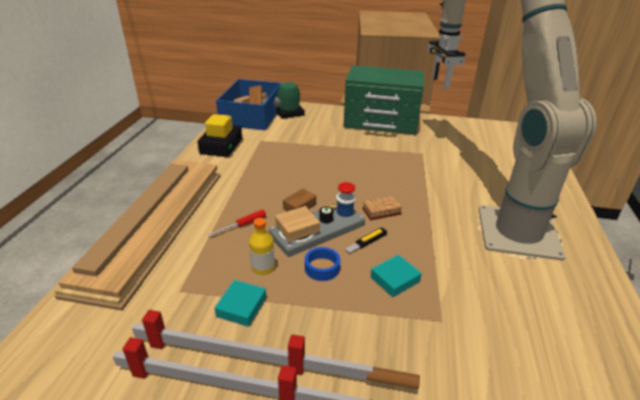

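The scene view shows the red plunger head at about (295,192), with the turret at (317,217) and the maple block at (350,225). In the side view they are at (347,188), (327,213) and (297,222).

Red things it could be taken for (scene view):
- clamp pads at (458,178), (478,172), (525,243) and (547,236)
- screwdriver handle at (356,284)
- glue cap at (409,205)

I choose the mushroom head on the blue barrel at (295,192).

Run:
```python
from h import *
np.set_printoptions(precision=1,suppress=True)
a=load('scene0');b=load('side0')
def mask(c,u,v,r=18):
    im=c['color'].astype(int); m=(im[:,:,0]>120)&(im[:,:,1]<70)&(im[:,:,2]<70)
    k=np.zeros_like(m);k[v-r:v+r,u-r:u+r]=1;m&=k
    vs,us=np.where(m); return us,vs
for c,u,v in((a,295,192),(b,347,188)):
    us,vs=mask(c,u,v); P=np.array([px(c,x,y) for x,y in zip(us,vs)])
    P=P[(P[:,2]>80)&(P[:,2]<140)]
    print(len(us),us.min(),us.max(),vs.min(),vs.max(),'zmax',np.percentile(P[:,2],[5,50,95]))
    T=P[P[:,2]>np.percentile(P[:,2],95)-5]; print('top',T[:,:2].min(0),T[:,:2].max(0),T.mean(0),len(T))
def tri(p,q):
    A=[];B=[]
    for c,(u,v) in((a,p),(b,q)):
        K=np.array([[c['fx'],0,c['cx']],[0,c['fy'],c['cy']],[0,0,1]]);M=K@np.c_[c['R'],c['t']]
        for w,i in((u,0),(v,1)): r=w*M[2]-M[i];A.append(r[:3]);B.append(-r[3])
    return np.linalg.lstsq(np.array(A),np.array(B),rcond=None)[0]
for n,p,q in(('red',(295,191),(347,187)),('pin',(317,212),(327,209))): print(n,tri(p,q))
for c,n,(u,v) in((a,'a',(325,220)),(b,'b',(320,215))):
    k=c['color'][v-45:v+45,u-60:u+60,::-1]; cv2.imwrite(f'pics/crop{n}.png',cv2.resize(k,None,fx=6,fy=6,interpolation=2)[:290*2])
x=cv2.imread('pics/cropa.png');y=cv2.imread('pics/cropb.png')
z=np.vstack([x[:520],y[:520]]);cv2.imwrite('pics/crop.png',cv2.resize(z,None,fx=.57,fy=.57))
```

```text
178 285 303 186 197 zmax [117.3 120.7 123.2]
top [477.5  26.5] [525.9  71.9] [503.   47.7 121. ] 154
138 338 354 183 192 zmax [115.2 122.  124.6]
top [476.3  34.2] [519.4  74.6] [498.2  56.9 122.6] 105
red [496.7  51.  116.3]
pin [543.5  97.1  65.9]
```

View pics/crop.png

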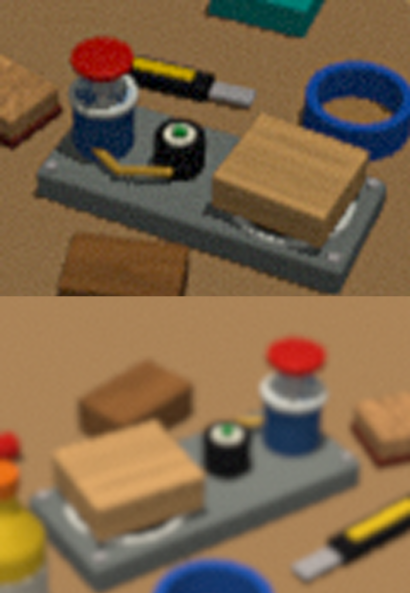

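The crop confirms it: red mushroom head on the blue barrel, next to the black turret with the green pin in. Plunger top is at about (500,52,121), measured from both depth and triangulation; the 121 mm height agrees. The pin is 62 mm away, against 67 expected. I'm moving to a pose just short of the plunger, where the wrist camera can see it, with fingers shut.

carry_out:
  deltas:
    - [0,0,0,0,-1,-0.8,6]
    - [0,0,0,0,-3,-2.5,3]
    - [0,0,0,0,-6,-5,0]
    - [0,0,0,0,-9,-7.6,0]
    - [0,0,0,0,-12,-10.1,0]
    - [0,0,0,0,-15,-12.7,0]
    - [0,0,0,0,-18,-15.2,0]
    - [0,0,0,0,-21,-17.8,0]
    - [0,0,0,0,-24,-20.3,0]
    - [0,0,0,0,-27,-22.8,0]
    - [0,0,0,0,-30,-25.4,0]
    - [0,0,0,0,-33,-27.9,0]
    - [0,0,0,0,-36,-30.5,0]
    - [0,0,0,0,-39,-33,0]
    - [0,0,0,0,-42,-35.5,0]
    - [0,0,0,0,-45,-38.1,0]
    - [0,0,0,0,-48,-40.6,0]
    - [0,0,0,0,-50,-42.3,0]
    - [0,0,0,0,-51.3,-43.4,0]
    - [0,0,0,0,-51.3,-43.4,0]
  force: 20

```text
time: 1.82
ee_pos: [455.0, 37.1, 205.4]
orientation: [[0.001, 0.375, -0.927], [0.002, -0.927, -0.375], [-1.0, -0.002, -0.002]]
ft_force: [0.0, -0.2, 0.4]
grip_width: 0.7
```

Run:
```python
from h import *
np.set_printoptions(precision=2,suppress=True)
c=snap('wrist','wrist1'); s=ctrl.observe(); print(s['time'],s['ee_pos'],s['orientation'],s['ft_force'],s['grip_width'],s['joint_positions'])
print('plunger pred',proj(c,(500,52,121)),'tcp',proj(c,s['ee_pos']))
im=c['color'].astype(int); m=(im[:,:,0]>120)&(im[:,:,1]<70)&(im[:,:,2]<70)
n,l,st,ce=cv2.connectedComponentsWithStats(m.astype(np.uint8))
for i in range(1,n):
    if st[i,4]>80:
        vs,us=np.where(l==i); P=np.array([px(c,x,y) for x,y in zip(us,vs)]); T=P[abs(P[:,2]-121)<6]
        print(st[i],ce[i],P.mean(0),len(T)); 
        if len(T)>20: print(T.min(0),T.max(0),T.mean(0))
```

```text
1.8667 [454.14  34.32 205.33] [[-0.    0.37 -0.93]
 [ 0.   -0.93 -0.37]
 [-1.   -0.   -0.  ]] [-0.87 -0.03 -0.69] 0.6221253411797164 [-0.08  0.35 -0.07  2.04  0.04  0.75 -1.37]
plunger pred (np.float64(322.09042573812695), np.float64(156.12925883766331)) tcp (np.float64(322.1855232899258), np.float64(238.1101222734735))
[ 298  132   52   51 2046] [323.09 156.8 ] [499.68  50.85 121.37] 2044
[475.12  26.02 117.23] [523.1   75.   124.06] [499.66  50.84 121.12]
```

View pics/wrist1.png

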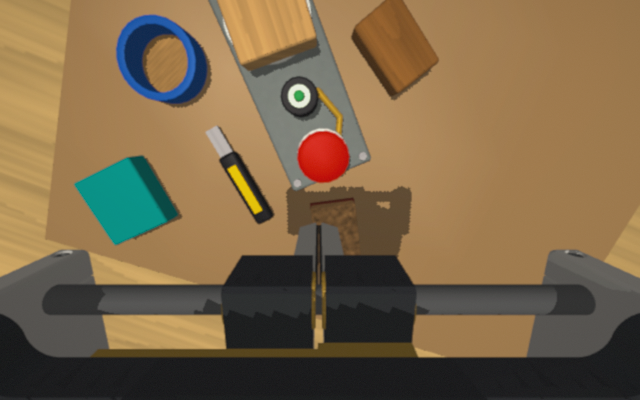

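The wrist picture shows the head at (323,157), which gives (499.6,50.9,121.1) and agrees with the first measurement. The green pin is at (299,96) and the fingers are closed at (318,240). Now I'll centre over the head and make a first slow stroke.

carry_out:
  deltas:
    - [0,0,0,0,0,-1.5,0]
    - [0,0,0,1,0,-3.5,0]
    - [0,0,0,3,0,-4.9,0]
    - [0,0,0,5.5,0,-4.9,0]
    - [0,0,0,7.3,0,-4.9,0]
    - [0,0,0,8,0,-4.9,0]
    - [0,0,0,8.4,0,-4.9,0]
    - [0,0,0,8.8,0,-4.9,0]
    - [0,0,0,9.3,0,-4.9,0]
    - [0,0,0,9.8,0,-4.9,0]
    - [0,0,0,10.1,0,-4.9,0]
    - [0,0,0,10.1,0,-4.9,0]
    - [0,0,0,10.1,0,-4.9,0]

```text
time: 2.95
ee_pos: [498.0, 48.7, 106.0]
orientation: [[-0.002, 0.367, -0.93], [-0.002, -0.93, -0.367], [-1.0, 0.001, 0.003]]
ft_force: [-6.1, -2.4, 11.4]
grip_width: 0.3
```

carry_out:
  deltas:
    - [0,0,0,0.2,0,0,0]
    - [0,0,0,0.35,0,0,0]
    - [0,0,0,0.35,0,0,0]

```text
time: 3.2
ee_pos: [498.1, 48.7, 105.0]
orientation: [[-0.001, 0.367, -0.93], [-0.002, -0.93, -0.367], [-1.0, 0.002, 0.002]]
ft_force: [-10.7, -3.2, 35.4]
grip_width: 0.3
```

Stop reached at z = 105 with 35 N. Next: up, then one full stroke, pressing slightly less far, then up again.

carry_out:
  deltas:
    - [0,0,0,-0.8,0,0,0]
    - [0,0,0,-1.8,0,0,0]
    - [0,0,0,-2.6,0,0,0]
    - [0,0,0,-2.6,0,0,0]
    - [0,0,0,-2.6,0,0,0]
    - [0,0,0,-2,0,0,0]
    - [0,0,0,-1.4,0,0,0]
    - [0,0,0,-0.8,0,0,0]
    - [0,0,0,-0.3,0,0,0]
    - [0,0,0,-0.1,0,0,0]
    - [0,0,0,-0.1,0,0,0]
    - [0,0,0,-0.1,0,0,0]

```text
time: 4.2
ee_pos: [500.7, 51.0, 105.0]
orientation: [[0.003, 0.369, -0.93], [0.0, -0.93, -0.369], [-1.0, 0.001, -0.003]]
ft_force: [-7.0, -1.4, 40.1]
grip_width: 0.1
```

carry_out:
  deltas:
    - [0,0,0,-0.7,0,0,0]
    - [0,0,0,-1.7,0,0,0]
    - [0,0,0,-2.6,0,0,0]
    - [0,0,0,-2.6,0,0,0]
    - [0,0,0,-2.6,0,0,0]

```text
time: 4.62
ee_pos: [499.0, 50.9, 127.4]
orientation: [[-0.001, 0.369, -0.929], [-0.0, -0.929, -0.369], [-1.0, -0.0, 0.001]]
ft_force: [0.2, -0.2, 0.7]
grip_width: 0.5
```

```bash
cat > look.py <<'E'
from h import *
import sys
np.set_printoptions(precision=1,suppress=True)
f=sys.argv[1]; o=[]
for n in('scene','side'):
    c=snap(n,n+f); im=c['color'].astype(int)
    for nm,m,X in(('green',(im[:,:,1]>im[:,:,0]+30)&(im[:,:,1]>im[:,:,2]+15),(545,100,80)),('red',(im[:,:,0]>110)&(im[:,:,1]<70)&(im[:,:,2]<70),(499.5,51,118))):
        u,v=map(int,proj(c,X)); k=np.zeros_like(m);k[v-22:v+18,u-14:u+14]=1
        vs,us=np.where(m&(k>0)); P=np.array([px(c,x,y) for x,y in zip(us,vs)])
        print(n,nm,len(us), P.mean(0) if len(us) else '', 'top z',np.percentile(P[:,2],90) if len(us) else '')
    u,v=map(int,proj(c,(525,80,80))); o.append(cv2.resize(c['color'][v-32:v+32,u-40:u+40,::-1],None,fx=5,fy=5,interpolation=2))
cv2.imwrite(f'pics/look{f}.png',np.hstack(o)); s=ctrl.observe(); print(s['time'],s['ee_pos'],s['ft_force'])
E
python3 look.py 2
```

```text
scene green 24 [549.6  95.4  76. ] top z 81.95452250655026
scene red 33 [517.6  57.7 119.2] top z 122.33402033174951
side green 15 [545.6 100.7  77.4] top z 82.53552734401077
side red 81 [499.4  63.3 119.2] top z 123.86870226049794
4.7167 [498.6  50.8 126.9] [-0.4  0.3  0.5]
```

View pics/look2.png

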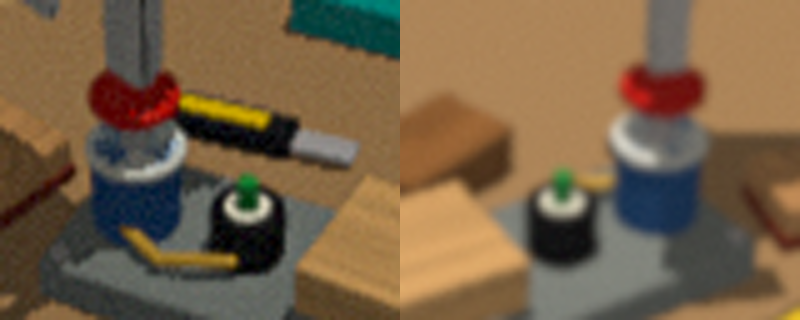

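The pin has risen, with its top at about z = 81 (roughly 16 mm out), and the plunger is up. Two more strokes, with slightly lighter pressing.

carry_out:
  deltas:
    - [0,0,0,0.6,0,0,0]
    - [0,0,0,1.1,0,0,0]
    - [0,0,0,1.7,0,0,0]
    - [0,0,0,2.2,0,0,0]
    - [0,0,0,2.4,0,0,0]
    - [0,0,0,2.4,0,0,0]
    - [0,0,0,2.4,0,0,0]

```text
time: 5.3
ee_pos: [499.6, 50.9, 105.2]
orientation: [[0.001, 0.369, -0.93], [-0.0, -0.93, -0.369], [-1.0, 0.0, -0.0]]
ft_force: [-4.3, -0.7, 21.6]
grip_width: 0.5
```

carry_out:
  deltas:
    - [0,0,0,-0.6,0,0,0]
    - [0,0,0,-1.6,0,0,0]
    - [0,0,0,-2.4,0,0,0]
    - [0,0,0,-2.4,0,0,0]
    - [0,0,0,-2.4,0,0,0]
    - [0,0,0,-1.8,0,0,0]
    - [0,0,0,-1.3,0,0,0]
    - [0,0,0,-0.7,0,0,0]
    - [0,0,0,-0.2,0,0,0]
    - [0,0,0,0,0,0,0]
    - [0,0,0,0,0,0,0]
    - [0,0,0,0,0,0,0]

```text
time: 6.3
ee_pos: [503.8, 51.5, 106.7]
orientation: [[0.009, 0.369, -0.929], [0.001, -0.93, -0.369], [-1.0, 0.002, -0.009]]
ft_force: [-1.7, 0.1, 52.6]
grip_width: 0.2
```

carry_out:
  deltas:
    - [0,0,0,-0.6,0,0,0]
    - [0,0,0,-1.6,0,0,0]
    - [0,0,0,-2.4,0,0,0]
    - [0,0,0,-2.4,0,0,0]
    - [0,0,0,-2.4,0,0,0]

```text
time: 6.72
ee_pos: [499.0, 50.7, 127.2]
orientation: [[-0.001, 0.369, -0.929], [-0.0, -0.929, -0.369], [-1.0, -0.0, 0.001]]
ft_force: [-0.4, -0.4, 0.1]
grip_width: 0.2
```

```bash
python3 look.py 3
```

```text
scene green 44 [548.   96.1  85.5] top z 101.70108408935864
scene red 35 [516.4  55.8 118.8] top z 121.8928540616737
side green 28 [545.4 102.6  88.3] top z 102.61308329203982
side red 85 [498.7  62.8 119. ] top z 124.02842224796613
6.8167 [498.6  50.7 126.8] [-0.4 -0.5  0.2]
```

View pics/look3.png

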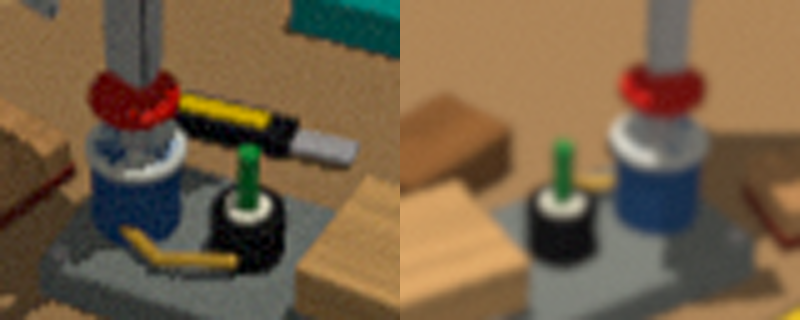

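The pin top is at about z = 102 (101 expected when fully out). Retreating straight up and doing a last check.

carry_out:
  deltas:
    - [0,0,0,-1,0,0,0]
    - [0,0,0,-3,0,0,0]
    - [0,0,0,-5.5,0,0,0]
    - [0,0,0,-7.5,0,0,0]
    - [0,0,0,-8.5,0,0,0]
    - [0,0,0,-9,0,0,0]
    - [0,0,0,-9,0,0,0]
    - [0,0,0,-9,0,0,0]

```text
time: 7.48
ee_pos: [499.1, 50.7, 217.6]
orientation: [[-0.001, 0.369, -0.929], [-0.0, -0.929, -0.369], [-1.0, -0.0, 0.001]]
ft_force: [-0.9, -0.4, -0.5]
grip_width: 0.5
```

```bash
python3 look.py 4
python3 - <<'E'
from h import *
# change outside robot: compare depth/colour of scene views before/after
o=[]
for n in('scene','side'):
    a,b=load(n+'0'),load(n+'4'); d=np.abs(cv2.GaussianBlur(a['color'],(5,5),0).astype(int)-cv2.GaussianBlur(b['color'],(5,5),0)).max(2)
    k=b['color'].copy(); k[d>40]=[255,0,255]; o.append(k[100:320,200:520,::-1] if n=='scene' else k[100:320,160:480,::-1])
cv2.imwrite('pics/diff.png',np.vstack([cv2.resize(x,None,fx=1.3,fy=1.3) for x in o]))
E
```

```text
scene green 47 [566.5  88.9 102.5] top z 100.88662041868322
scene red 88 [512.4  53.2 120.2] top z 122.53003687892586
side green 27 [545.2 102.6  88. ] top z 102.19057272359754
side red 116 [497.1  86.6 137. ] top z 124.45895576059598
7.5833 [498.7  50.7 217. ] [-0.5  0.9 -0.2]
```

View pics/diff.png

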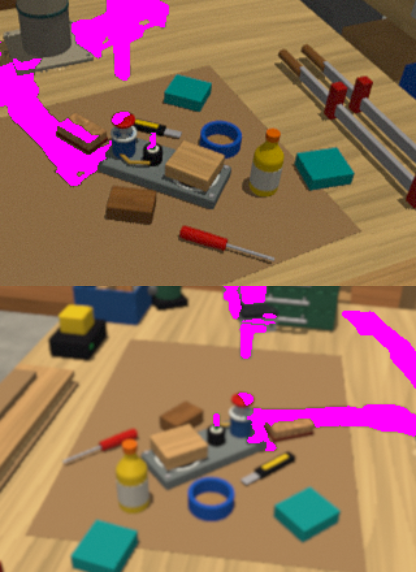

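View pics/look4.png

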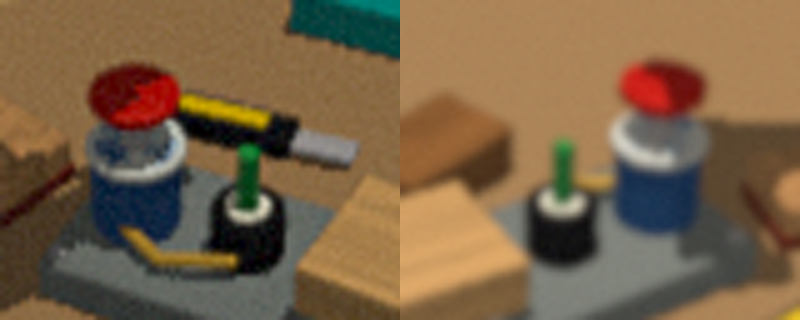

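The change picture shows only the robot, its shadow (over the sanding block and plunger) and the pin as changed. The workpiece and everything else on the bench stayed in place, the pin is fully out and the plunger is up.

```bash
python3 -c "from bench import ctrl; print(ctrl.sign_off())"
```

```text
the job is handed in; nothing more can be done
None
```

The green pin is fully out and the plunger is fully up; I handed the job in at 7.6 s of the 42 s allowed. It took four full strokes with the closed fingertips, from above, and then I backed the arm straight up clear of everything.

**Last checks:**
- **Pin:** its top measured 101–102 mm above the bench, where 101 mm is fully out.
- **Plunger:** its top measured about 122 mm in the scene view and 124 mm in the side view, where 121 mm is fully up.
- **Contact:** the wrist force was near zero after backing off, with the fingertips at 217 mm.
- **Everything else:** comparing pictures from before and after showed no change in the workpiece or other items, only the arm, its shadow, the pin, and shadow and colour changes on the red head.

**What disagreed:**
- **Fourth stroke:** it ended with 52.6 N on the fingertips, about 4 mm off in x, and the measured height stopped at 106.7 mm instead of 105. The 40 N limit is stated only for the arm and gripper body, the wrist limit is 120 N, and the pin still came fully out.
- **Pin spacing:** my first measurement put the pin 62–65 mm from the plunger, where 67 mm was given. That is within measuring error.

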